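# Take the chip out from behind the reagent bottles

## Task

Take the sensor chip out of the bench instrument and put it away: first move the three bottles that crowd the chip dock into the white spill tray, swing the hold-down finger up off the chip, and only then lift the chip out and lay it flat in the empty pocket of the blue chip tray. Then fold the finger down again and set each bottle back on the very place of the deck it came from. Keep the bottles and the small vial beside them upright all the while.

Things in the scene. Friction and masses are not known exactly. Their poses are not given: they have to be found in the camera images.
- sensor: Fixed instrument. Origin on table under dock centre; x to its rear, y left. Deck x -122..112, y +-100, top z 20 mm; housing behind it x 112..242, 117 high. Dock bed along x, 22 wide, top z 32; lips beside chip at y +-15..17, 35 high; stop at x -41, 36 high. Bottle places: flat grey discs 66 mm wide at (-5,56), (-5,-56), (-84,0). Finger hinge along y at x 75, z 52.
- finger (a joint): Hold-down finger, rad: 0 down on chip (start), about -0.04 down on the empty dock, 1.45 fully up at its stop. Opening lifts the tip and swings it to the rear (sensor +x). An over-centre spring presses it down below 0.8 (2 to 3 N at the grip); beyond 0.8 it throws it fully up and keeps it there. Push it back past 0.8 to close.
- grip (a point): Centre of the black cross grip at the finger's tip: bar 10 mm thick, 24 mm long, along the hinge line (sensor y). Finger down: 46 mm in front of the hinge line (-x), 14 mm above it (z 66 mm); it swings on a 48 mm radius. Pinch its two ends, closing along sensor y; it turns between the pads. Its rubber foot stands on the chip's rear end.
- chip: Chip cartridge in the dock: black plate 76 (x) x 26 (y) x 6 mm; white grip rib on it 44 (x) x 12 (y) x 16 mm high (22 in all), centred at x -10 mm. Origin: centre of plate's underside; in the dock at z 32 mm, x along sensor x, rear end (+x) under the finger. 0.03 kg. The like chip in the blue tray's other pocket is fixed.
- wide_bottle: White plastic bottle, one of three alike in material: wide round body 60 mm across, 118 mm high with cap, neck begins at 86 mm. Round grey cap 33 mm across, top 22 mm; neck 26 mm across. Grip the cap from above. Origin: centre of underside, z up. 0.1 to 0.35 kg. Starts on one of the deck's three places, drawn at random.
- square_bottle: White plastic bottle, one of three alike in material: square body 46 x 46 mm, 112 mm high with cap, neck begins at 84 mm. Round grey cap 33 mm across, top 22 mm; neck 26 mm across. Grip the cap from above. Origin: centre of underside, z up. 0.1 to 0.35 kg. Starts on one of the deck's three places, drawn at random.
- slim_bottle: White plastic bottle, one of three alike in material: slim round body 43 mm across, tallest: 126 mm with cap, neck begins at 94 mm. Round grey cap 33 mm across, top 22 mm; neck 26 mm across. Grip the cap from above. Origin: centre of underside, z up. 0.1 to 0.35 kg. Starts on one of the deck's three places, drawn at random.
- spill_tray: White open spill tray, fixed, on one side of the instrument (the blue chip tray is on the other): 310 (x) x 130 (y) mm outside, walls 5 mm thick and 14 mm high, inner floor 5 mm above the table. Origin: centre of its underside. Any free spot in it will do for a bottle.
- pocket (a point): Centre of the floor of the empty pocket in the blue chip tray (fixed, 112 x 152 mm, 14 mm high). Pocket 92 mm long (x), 42 mm wide (y), 8 mm deep, floor 6 mm above the table; z up. The tray's other pocket, 76 mm off in +y, is taken by a like chip.
- vial: Small capped amber vial, 22 mm across, 42 mm high, on the deck's front left corner, about (-100,78) mm in the sensor frame. To be left standing. Origin: centre of its underside.
Things that resemble listed ones, but are neither listed nor needed, are in the scene too. What is shaped like the slim_bottle but red is not meant.

How it is judged:
By the outcome, as a careful person would: the job done as asked, in the order asked, and still so for the second after the job is handed in, with the robot touching nothing.
It also fails if it takes over 147 s, if anything falls off the work surface, if the arm or the gripper's body presses on something with over 40 N, if the wrist force passes 120 N, or if a joint passes its speed limit or range.

## Robot

A 6-joint arm with a two-finger parallel gripper is mounted at the origin on the work surface. World frame = base frame: x ahead of the robot, y to its left, z up, the work surface at z = 0. Lengths are in m, angles in degrees, forces in N, time in s.
With the tool pointing down it reaches from about 0.4 to 0.825 m from the base axis. Payload 7 kg.
Tool frame: the origin (TCP) lies midway between the tips of the shut fingers; the grasp point (between the pads) lies 19 mm behind it; z points along the fingers, y is the direction in which the jaws open and shut (so a half turn about z gives the same grasp; the last joint's range is limited). The gripper opens to 88 mm and grips with 3 to 60 N. Pads are 19 mm wide; open, the fingers measure 130 mm over their backs; the gripper's body (78 mm by 193 mm) begins 47 mm behind the grasp point.
Start: joints at [93.684, 20.546, 0.682, 0, -70.136, -16.507], TCP at [0.15, 0.658, 0.227] pointing down, gripper open.
Joint ranges: [-176.03, 176.03], [-82.01, 121.73], [-58.28, 71.71], [-173.87, 95.51], [-174.79, -0.11], [-173.66, 173.66]. Speed limits (degrees/s): [136.94, 136.94, 172.46, 180, 180, 180].

## Interface

Orientations are given as a 3x3 rotation matrix whose columns are the frame's x, y, z axes.
In Python, from rig import robot gives the robot as it stands. Calls block until the motion is done:
- robot.goto(position, orientation): joint-space move of the TCP to a pose.
- robot.servo_line(position, ori=None, speed=0.15): straight line of the TCP; ori=None keeps the orientation; speed is the mean speed in m/s.
- robot.movej(angles): joint-space move.
- robot.move_gripper(opening): opening from 0.0 (shut) to 1.0 (fully open); the grip force is fixed at half the most; returns when the fingers have stopped.
- robot.dwell(seconds).
- robot.ik(position, orientation): joint angles nearest the present ones, or None.
- robot.grab_frame(name): name is "scene" or "top"; returns (picture, depth): 384x512x3 uint8, red, green, blue; 384x512 float32, m along the optical axis (not along the pixel's ray), 0 where there is no reading.
- robot.camera_info(name): a dict with "vfov" (degrees; the focal length in pixels is half the picture's height over the tangent of half this angle, whatever the lens; pixels are square), "cx", "cy" (the principal point, pixels), "k1" (the pictures are not rectified: a ray, as slopes to the right and down, at radius r is drawn at 1 + k1 r^2 times it, then the intrinsics apply), "view" (4x4, takes a point from world to camera coordinates). Camera axes: x right, y down, z forward; pixel columns grow to the right and rows downward; lengths in m; the calibration is good to about 2 mm. A picture is of the moment at which its call begins. camera_info takes no time and is no camera call.
A pose or a line that the arm cannot do raises robot.Unreachable and nothing moves.
- robot.job_done(): hands the job in, once; it reports no verdict.
Readings, each from a call of its own:
- robot.read_t(): time.
- robot.read_qpos(): joint angles.
- robot.read_qvel(): joint speeds.
- robot.read_effort(): joint torques, N m.
- robot.read_position(): TCP position.
- robot.read_tcp_rot(): TCP orientation.
- robot.read_force(): force on the tool from outside, world axes, zero at the start.
- robot.read_ft_torque(): the same for the moment, N m.
- robot.read_grip_width(): opening from 0.0 (shut) to 1.0 (fully open).
Only numpy, scipy, OpenCV 4.12 (cv2) and the standard library are available. Lean on these libraries where they do the work, as an engineer would, in place of code of your own. Each camera call takes 0.05 s, during which the arm holds its last target.

## Working session

There is one attempt and no reset: what is moved stays moved. The work goes in short steps, each a Python script; the robot and the scene stay as the last script left them, time stands still between calls to the robot, and variables do not carry over. Pictures are saved under pics/ and viewed, and the job is handed in when it is done.

```bash
ls; mkdir -p pics; python3 - <<'E'
from rig import robot
import cv2, numpy as np
for n in ("scene","top"):
    im,d=robot.grab_frame(n); np.savez(f"{n}0.npz",im=im,d=d)
    cv2.imwrite(f"pics/{n}0.png",cv2.resize(im[:,:,::-1],(800,600),interpolation=cv2.INTER_CUBIC))
    print(robot.camera_info(n))
print(robot.read_t(),robot.read_tcp_rot())
E
```

```text
pics
{'vfov': 54.55052449499685, 'cx': 250.233182580554, 'cy': 191.93969092904175, 'k1': -0.0031660573377784622, 'view': array([[-0.15738781,  0.98744498,  0.01347201,  0.12250311],
       [ 0.7916738 ,  0.13431541, -0.59599662, -0.38744485],
       [-0.59032337, -0.08313716, -0.80287392,  1.33390803],
       [ 0.        ,  0.        ,  0.        ,  1.        ]])}
{'vfov': 55.09692714998549, 'cx': 250.83890605683638, 'cy': 193.74086599822962, 'k1': 0.0013705253205926154, 'view': array([[-0.01318734, -0.99974897, -0.01811349, -0.01097148],
       [-0.99777061,  0.01434213, -0.06517757,  0.53819807],
       [ 0.06542099,  0.01721359, -0.99770927,  0.84159904],
       [ 0.        ,  0.        ,  0.        ,  1.        ]])}
0.1 [[ 9.75037235e-01 -2.22041344e-01 -1.80879754e-04]
 [-2.22041362e-01 -9.75036083e-01 -1.50693913e-03]
 [ 1.58238503e-04  1.50948455e-03 -9.99998848e-01]]
```

View pics/scene0.png

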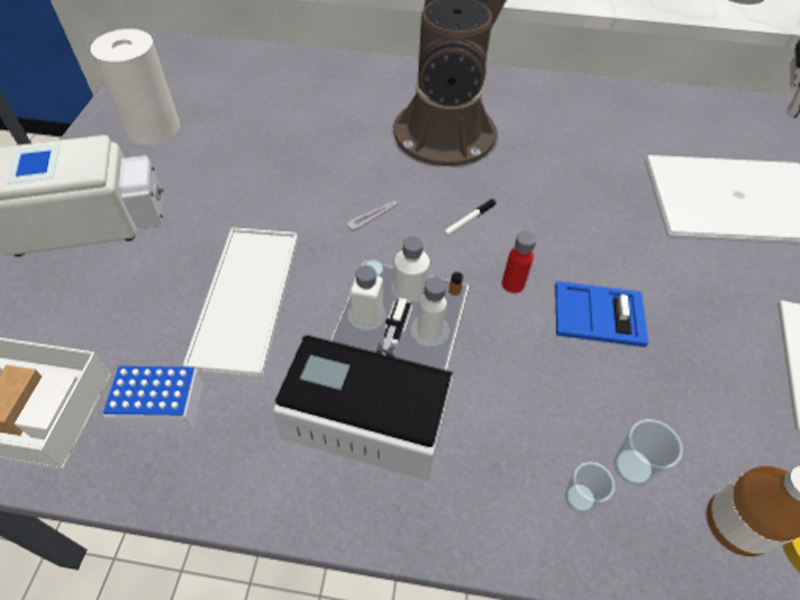

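View pics/top0.png

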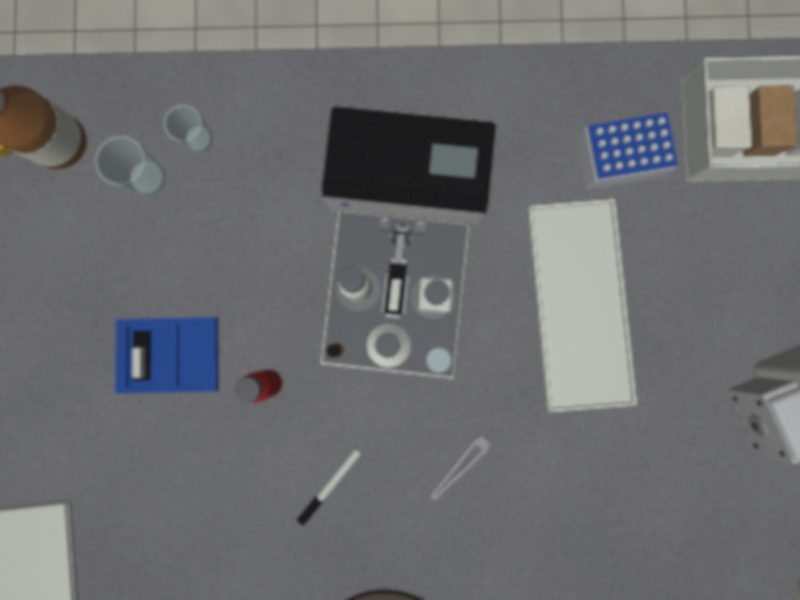

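Seen in the scene (800x600 view): the wide bottle is at the front place, top px (388,345). The square bottle is at right, (436,294), and the slim bottle at left, (355,285). The vial is at (334,351), and a pale disc lies on the deck at (438,360). The blue chip tray is at (166,355), with its filled pocket on the left and its empty one on the right. The spill tray is at (585,305). Possible mix-ups: the red bottle (260,386), the white plate (35,555), the blue tube rack (633,147) and the white box (750,118).

```bash
cat > h.py <<'E'
import numpy as np, cv2
from rig import robot
class Cam:
    def __init__(s,n):
        c=robot.camera_info(n); s.V=np.array(c["view"]); f=192/np.tan(np.radians(c["vfov"])/2)
        s.K=np.array([[f,0,c["cx"]],[0,f,c["cy"]],[0,0,1.]]); s.D=np.array([c["k1"],0,0,0,0.])
        s.R=s.V[:3,:3]; s.t=s.V[:3,3]; s.o=-s.R.T@s.t
    def ray(s,uv):
        uv=np.asarray(uv,float).reshape(-1,1,2)
        p=cv2.undistortPoints(uv,s.K,s.D).reshape(-1,2)
        return np.c_[p,np.ones(len(p))]@s.R
    def plane(s,uv,z):
        r=s.ray(uv); return s.o+r*((z-s.o[2])/r[:,2])[:,None]
    def proj(s,P):
        p=np.asarray(P,float).reshape(-1,3)
        return cv2.projectPoints(p,cv2.Rodrigues(s.R)[0],s.t,s.K,s.D)[0].reshape(-1,2)
    def cloud(s,d):
        h,w=d.shape; u,v=np.meshgrid(np.arange(w),np.arange(h))
        r=s.ray(np.c_[u.ravel(),v.ravel()])
        P=s.o+r*d.ravel()[:,None].astype(float); P[d.ravel()==0]=np.nan
        return P.reshape(h,w,3)
def tri(c1,p1,c2,p2):
    r1=c1.ray(p1)[0];r2=c2.ray(p2)[0]
    A=np.c_[r1,-r2]; k=np.linalg.lstsq(A,c2.o-c1.o,rcond=None)[0]
    a=c1.o+k[0]*r1;b=c2.o+k[1]*r2
    return (a+b)/2,np.linalg.norm(a-b)
E
python3 - <<'E'
from h import *
for n in ("top","scene"):
    z=np.load(f"{n}0.npz"); im=z["im"]; c=Cam(n); P=c.cloud(z["d"])
    np.save(f"{n}_P.npy",P)
    print(n,c.o)
    s=(800/512)
    pts={"top":{"deckL":(345,320),"wide":(388,345),"slim":(350,276),"sq":(436,292),"disc":(438,360),"vial":(334,351),"tray":(585,305),"pocket":(198,355),"housing":(400,150),"red":(250,390),"table":(280,300)},
     "scene":{"wide":(412,243),"slim":(435,285),"sq":(367,272),"deck":(345,325),"tray":(245,300),"pocket":(573,310),"vial":(457,276)}}[n]
    for k,p in pts.items():
        print(k,P[int(p[1]/s),int(p[0]/s)].round(3))
im=np.load("top0.npz")["im"]
cv2.imwrite("pics/topcrop.png",cv2.resize(im[125:250,190:320,::-1],None,fx=4.6,fy=4.6,interpolation=cv2.INTER_CUBIC))
im=np.load("scene0.npz")["im"]
cv2.imwrite("pics/scenecrop.png",cv2.resize(im[145:265,190:330,::-1],None,fx=5,fy=5,interpolation=cv2.INTER_CUBIC))
E
```

```text
top [ 0.48179529 -0.03317457  0.87455087]
deckL [0.515 0.054 0.02 ]
wide [ 0.478 -0.014  0.139]
slim [0.566 0.032 0.147]
sq [ 0.545 -0.078  0.131]
disc [ 0.453 -0.084  0.034]
vial [0.469 0.065 0.064]
tray [ 0.532 -0.308  0.005]
pocket [0.464 0.278 0.006]
housing [ 0.736 -0.034  0.118]
red [0.421 0.165 0.127]
table [0.546 0.153 0.001]
scene [1.11344752 0.04197207 0.83839379]
wide [ 0.476 -0.017  0.136]
slim [0.564 0.03  0.145]
sq [ 0.547 -0.079  0.133]
deck [ 0.578 -0.113  0.021]
tray [ 0.544 -0.303  0.004]
pocket [0.467 0.275 0.004]
vial [0.47  0.064 0.061]
```

View pics/topcrop.png

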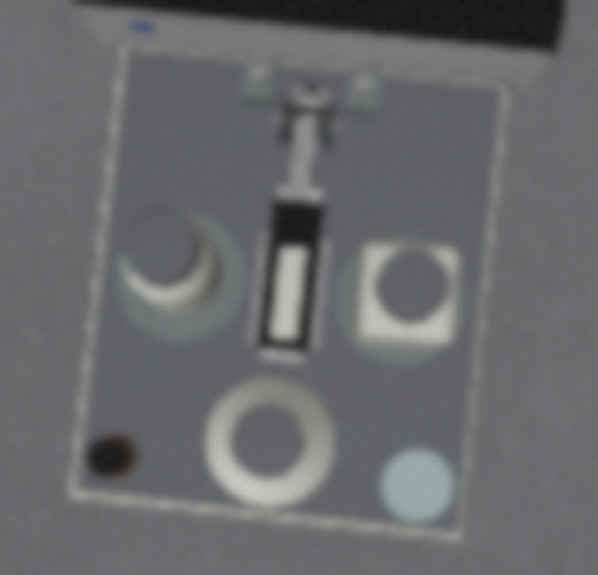

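View pics/scenecrop.png

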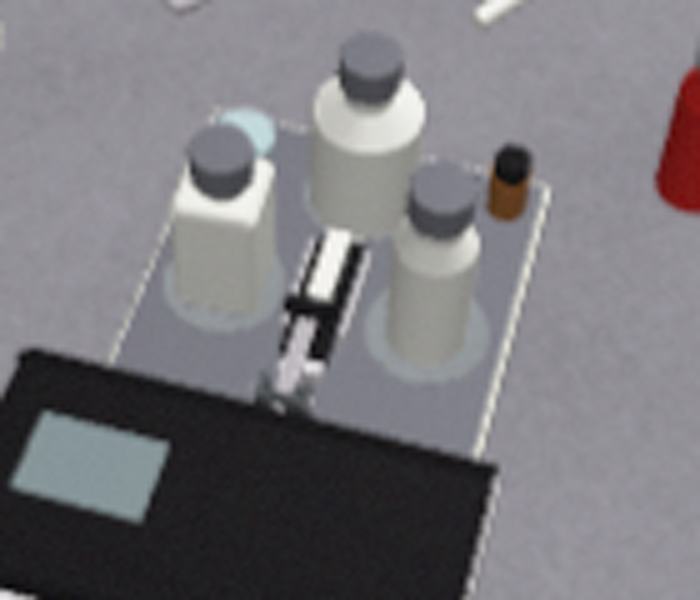

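```bash
cat > loc.py <<'E'
from h import *
def linefit(p):
    return cv2.fitLine(p.astype(np.float32),cv2.DIST_HUBER,0,.001,.001).ravel()
for n in ("top","scene"):
    P=np.load(f"{n}_P.npy"); X,Y,Z=P[...,0],P[...,1],P[...,2]
    reg=(X>.38)&(X<.85)&(abs(Y+.02)<.17)
    # housing top
    m=(reg&(Z>.110)&(Z<.124)&(X>.6)).astype(np.uint8)
    m=cv2.morphologyEx(m,cv2.MORPH_OPEN,np.ones((5,5)))
    q=np.c_[X[m>0],Y[m>0]].astype(np.float32)
    r=cv2.minAreaRect(q); print(n,"housing",np.round(r[0],4),np.round(r[1],4),round(r[2],2), "z",np.nanmedian(Z[m>0]).round(4))
    # deck
    m=(reg&(Z>.013)&(Z<.027)&(X<.67)).astype(np.uint8)
    k,l,st,_=cv2.connectedComponentsWithStats(m); i=1+np.argmax(st[1:,4]); m=l==i
    q=np.c_[X[m],Y[m]]; print(" deck z",np.median(Z[m]).round(4))
    r=cv2.minAreaRect(q.astype(np.float32)); print(" deck",np.round(r[0],4),np.round(r[1],4),round(r[2],2))
    # caps: horizontal patches at heights
    for nm,h,x,y in (("wide",.138,.477,-.016),("square",.132,.546,-.078),("slim",.146,.565,.031)):
        m=(np.hypot(X-x,Y-y)<.03)&(abs(Z-h)<.005)
        q=np.c_[X[m],Y[m]].astype(np.float32); c,rad=cv2.minEnclosingCircle(q)
        print(" ",nm,np.round(c,4),round(rad,4),"mean",q.mean(0).round(4),"z",np.median(Z[m]).round(4))
    # spill tray, blue tray
    reg=(X>.33)&(X<.75)&(Y<-.2)&(Y>-.42)
    m=reg&(Z>.010)&(Z<.02); q=np.c_[X[m],Y[m]].astype(np.float32); r=cv2.minAreaRect(q); print(" spill",np.round(r[0],4),np.round(r[1],4),round(r[2],2),m.sum())
    im=np.load(f"{n}0.npz")["im"]; hsv=cv2.cvtColor(im,cv2.COLOR_RGB2HSV)
    b=(cv2.inRange(hsv,(100,120,60),(130,255,255))>0)&(X<.65)&(Y>.1)
    m=b&(Z>.0105)&(Z<.0175); q=np.c_[X[m],Y[m]].astype(np.float32); r=cv2.minAreaRect(q); print(" blue rim",np.round(r[0],4),np.round(r[1],4),round(r[2],2),m.sum())
    m=b&(Z>.002)&(Z<.009)&(Y<.32); q=np.c_[X[m],Y[m]].astype(np.float32); r=cv2.minAreaRect(q); print(" pocket",np.round(r[0],4),np.round(r[1],4),round(r[2],2),m.sum(),q.min(0),q.max(0))
E
python3 loc.py
python3 - <<'E'
import numpy as np,cv2
im=np.load("top0.npz")["im"]
cv2.imwrite("pics/blue.png",cv2.resize(im[190:265,60:155,::-1],None,fx=6,fy=6,interpolation=cv2.INTER_CUBIC))
E
```

```text
top housing [ 0.7329 -0.0442] [0.2258 0.1141] 82.98 z 0.1164
 deck z 0.0196
 deck [ 0.5533 -0.0286] [0.213  0.2349] 82.94
  wide [ 0.4771 -0.0131] 0.0163 mean [ 0.4769 -0.0131] z 0.1373
  square [ 0.5452 -0.0777] 0.0164 mean [ 0.5449 -0.0774] z 0.1311
  slim [0.5621 0.0331] 0.0164 mean [0.5619 0.0328] z 0.1455
 spill [ 0.5601 -0.3035] [0.185  0.3776] 82.49 890
 blue rim [0.4655 0.3238] [0.1103 0.1525] 0.52 1660
 pocket [0.4646 0.2783] [0.1012 0.0605] 1.18 675 [0.41457927 0.2486469 ] [0.515805 0.309547]
scene housing [ 0.7346 -0.0463] [0.226  0.1154] 82.94 z 0.1167
 deck z 0.02
 deck [0.5368 0.0316] [0.0938 0.1866] 82.99
  wide [ 0.4782 -0.0145] 0.0168 mean [ 0.4792 -0.0142] z 0.1373
  square [ 0.5463 -0.0786] 0.0168 mean [ 0.547  -0.0788] z 0.1319
  slim [0.5634 0.0316] 0.0168 mean [0.5643 0.0313] z 0.1454
 spill [ 0.5625 -0.3007] [0.3714 0.1307] 3.69 579
 blue rim [0.4673 0.3217] [0.114  0.1514] 0.92 1009
 pocket [0.4711 0.2802] [0.1064 0.0725] 2.85 434 [0.4174489  0.24633907] [0.5242432  0.31906918]
```

View pics/blue.png

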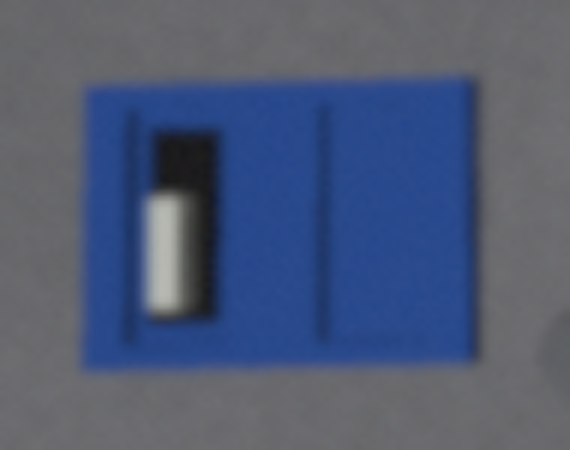

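```bash
cat >> h.py <<'E'
A=np.radians(-7.0)
def Rz(a): return np.array([[np.cos(a),np.sin(a),0],[np.sin(a),-np.cos(a),0],[0,0,-1.]])
R=Rz(A)
B={"wide":((.4777,-.0138),.118),"square":((.5457,-.0781),.112),"slim":((.5628,.0323),.126)}
E
python3 - <<'E'
from h import *
c=Cam("top"); s=512/800
p=c.plane(np.array([(530,207),(615,200),(636,405),(548,411)])*s,.014)
print(p.round(3),p.mean(0).round(4)); print(np.linalg.norm(np.diff(p,axis=0),axis=1))
P=np.load("top_P.npy");
c=Cam("scene")
p=c.plane(np.array([(233,229),(297,233),(262,373),(187,367)])*s,.014)
print(p.round(3),p.mean(0).round(4)); print(np.linalg.norm(np.diff(p,axis=0),axis=1))
q=robot.read_qpos()
for nm,((x,y),H) in B.items():
    print(nm,robot.ik([x,y,.02+H-.027],R),robot.ik([x,y,.02+H-.027+.09],R))
E
```

```text
[[ 0.68  -0.229  0.014]
 [ 0.688 -0.356  0.014]
 [ 0.382 -0.375  0.014]
 [ 0.375 -0.246  0.014]] [ 0.5314 -0.3017  0.014 ]
[0.12803938 0.30671948 0.12927402]
[[ 0.39  -0.371  0.014]
 [ 0.379 -0.247  0.014]
 [ 0.687 -0.225  0.014]
 [ 0.696 -0.347  0.014]] [ 0.538  -0.2976  0.014 ]
[0.12460361 0.30821305 0.12282216]
wide [ 22.00723742   8.45233549 -32.65841566   0.         -48.88924884
  60.99276258] [ 22.00723742   2.85621698 -25.55955719   0.         -61.58422583
  60.99276258]
square [ 12.21594978  15.40447836 -24.23347335   0.         -50.36204829
  70.78405022] [ 12.21594978  10.29340229 -17.71074169   0.         -61.99585602
  70.78405022]
slim [ 23.17595603  15.57797465 -21.77230689   0.         -52.64971846
  59.82404397] [ 23.17595603  10.83802981 -15.07938515   0.         -64.08258505
  59.82404397]
```

```bash
cat >> h.py <<'E'
T0=np.array([.534,-.300]); ty=np.radians(3.7)
def tp(x,y): return T0+np.array([x*np.cos(ty)-y*np.sin(ty),x*np.sin(ty)+y*np.cos(ty)])
SPOT={"square":tp(88,0) if 0 else tp(.088,0),"wide":tp(-.088,0),"slim":tp(0,0)}
def zp(nm): return .020+B[nm][1]-.027
def rep(s): print(s,"t",round(robot.read_t(),2),"p",robot.read_position().round(4),"F",np.round(robot.read_force(),1),"w",round(robot.read_grip_width()*88,1))
def pick(xy,z,zup,first=False):
    # tool assumed clear at travel height
    xy=np.asarray(xy)
    if first: robot.goto([*xy,.25],R)
    else:
        p=robot.read_position(); zt=max(p[2],.20)
        if p[2]<zt-.002: robot.servo_line([p[0],p[1],zt],R,.25)
        robot.servo_line([*xy,zt],R,.35)
    robot.servo_line([*xy,z],R,.15)
    robot.move_gripper(0.0); rep("grip")
    robot.servo_line([*xy,zup],R,.15); rep("lifted")
def place(xy,z,op=.6):
    p=robot.read_position()
    robot.servo_line([*xy,p[2]],R,.28)
    robot.servo_line([*xy,z+.015],R,.2)
    robot.servo_line([*xy,z],R,.05); rep("down")
    robot.move_gripper(op)
    robot.servo_line([*xy,.20],R,.25)
E
python3 - <<'E'
from h import *
robot.move_gripper(.6)
n="square"
pick(B[n][0],zp(n),zp(n)+.085,True)
place(SPOT[n],zp(n)-.015+.001)
rep("end")
for k in ("scene","top"):
    im,d=robot.grab_frame(k); np.savez(f"{k}1.npz",im=im,d=d)
    cv2.imwrite(f"pics/{k}1.png",im[:,:,::-1])
E
```

```text
grip t 5.43 p [ 0.546  -0.0782  0.1055] F [-1.5 -1.4  2.9] w 31.9
lifted t 6.15 p [ 0.5449 -0.078   0.1889] F [-0.4 -0.3 -2.6] w 32.4
down t 8.13 p [ 0.6217 -0.2944  0.091 ] F [ 0.   0.  -1.9] w 32.2
end t 9.32 p [ 0.6219 -0.2943  0.201 ] F [-0.8  0.1 -1. ] w 52.5
```

View pics/scene1.png

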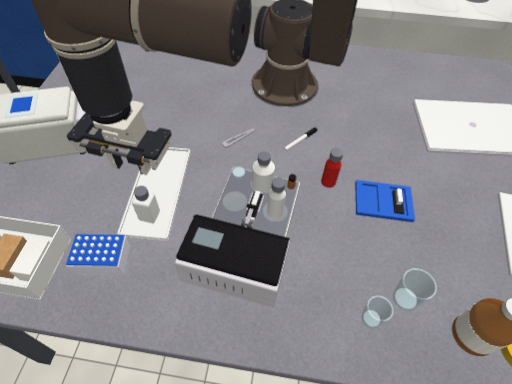

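The square bottle stands in the spill tray (scene px 146,205) and its grey disc on the deck is bare (235,202). Next: wide, then slim.

```bash
python3 - <<'E'
from h import *
for n in ("wide","slim"):
    pick(B[n][0],zp(n),zp(n)+.085)
    place(SPOT[n],zp(n)-.015+.001)
rep("end")
for k in ("scene","top"):
    im,d=robot.grab_frame(k); np.savez(f"{k}2.npz",im=im,d=d)
    cv2.imwrite(f"pics/{k}2.png",im[:,:,::-1])
im=np.load("top2.npz")["im"]
cv2.imwrite("pics/topcrop2.png",cv2.resize(im[125:250,190:320,::-1],None,fx=4.6,fy=4.6,interpolation=cv2.INTER_CUBIC))
E
```

```text
grip t 11.7 p [ 0.4781 -0.0138  0.1116] F [-0.4  0.   4.1] w 32.1
lifted t 12.42 p [ 0.4769 -0.0138  0.1949] F [-1.  -0.8 -1.8] w 32.1
down t 14.63 p [ 0.4461 -0.3057  0.097 ] F [-0.1 -0.9 -1.8] w 32.1
grip t 18.15 p [0.5632 0.0323 0.1197] F [ 0.1 -0.9  4.3] w 32.4
lifted t 18.87 p [0.562  0.0323 0.2028] F [-0.2  0.  -2.2] w 32.4
down t 21.23 p [ 0.5339 -0.3     0.105 ] F [-0.2 -0.  -2.2] w 32.2
end t 22.37 p [ 0.5342 -0.2999  0.2009] F [ 1.4  0.7 -0.1] w 52.8
```

View pics/scene2.png

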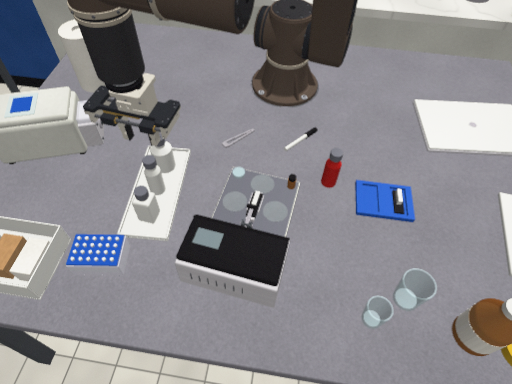

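View pics/topcrop2.png

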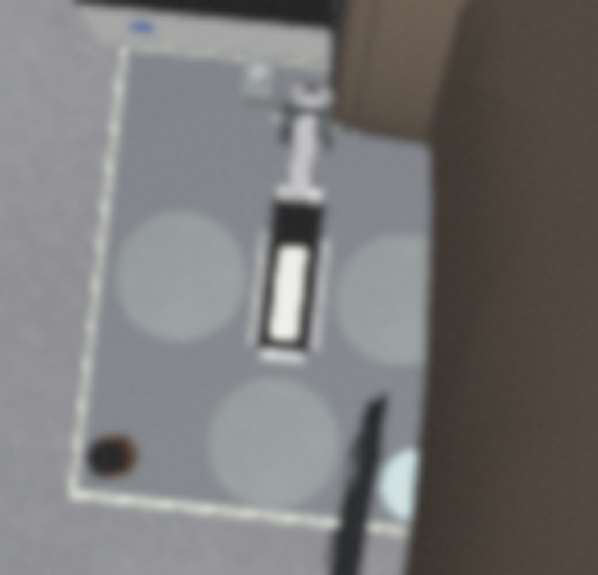

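Three discs are bare and all three bottles stand in the tray (scene px 163,155; 151,170; 144,205). Next, fix the dock frame from discs and rib.

```bash
python3 - <<'E'
from h import *
c=Cam("top"); z=np.load("top2.npz"); cs=Cam("scene"); zs=np.load("scene2.npz")
def blob(im,roi,lo,hi,mode="V",minA=20):
    x0,y0,x1,y1=roi; sub=cv2.resize(im[y0:y1,x0:x1],None,fx=4,fy=4,interpolation=cv2.INTER_CUBIC)
    g=cv2.cvtColor(sub,cv2.COLOR_RGB2GRAY); m=cv2.inRange(g,lo,hi)
    k,l,st,ce=cv2.connectedComponentsWithStats(m); i=1+np.argmax(st[1:,4]); cn,_=cv2.findContours((l==i).astype(np.uint8),cv2.RETR_EXTERNAL,cv2.CHAIN_APPROX_NONE)
    f=(max(cn,key=cv2.contourArea).reshape(-1,2)+.5)/4-.5+[x0,y0]
    return f.astype(np.float32)
f0=lambda u,v:(int(190+u/4.6),int(125+v/4.6))
# rib top
r=blob(z["im"],(*f0(262,225),*f0(325,350)),170,255)
P=c.plane(r,.054)[:,:2].astype(np.float32); rr=cv2.minAreaRect(P); print("top rib",rr)
# scene rib
v=cs.proj([[.549,-.022,.054]])[0]; print("scene rib px",v, "top",c.proj([[.549,-.022,.054]])[0])
v=v.astype(int); im=zs["im"]
cv2.imwrite("pics/rib.png",cv2.resize(im[v[1]-30:v[1]+40,v[0]-45:v[0]+45,::-1],None,fx=8,fy=8,interpolation=cv2.INTER_CUBIC))
# discs by darker/greener colour: use a-channel/hue
for nm,cam,img in (("top",c,z["im"]),("scene",cs,im)):
  for d,xy in (("left",(.5603,.0325)),("front",(.476,-.013))if nm=="top" else ("front",(.476,-.013)),("right",(.546,-.079))):
    if nm=="top" and d=="right": continue
    u,w=cam.proj([[*xy,.02]])[0].astype(int); s=24
    sub=cv2.resize(img[w-s:w+s,u-s:u+s],None,fx=4,fy=4,interpolation=cv2.INTER_CUBIC).astype(int)
    q=cv2.GaussianBlur((sub[...,1]-sub[...,2]).astype(np.float32),(0,0),4)
    t,m=cv2.threshold(cv2.normalize(q,None,0,255,cv2.NORM_MINMAX).astype(np.uint8),0,255,cv2.THRESH_OTSU)
    k,l,st,ce=cv2.connectedComponentsWithStats(m); i=l[4*s,4*s]
    if i==0: print(nm,d,"no");continue
    cn,_=cv2.findContours((l==i).astype(np.uint8),0,1); f=(max(cn,key=cv2.contourArea).reshape(-1,2)+.5)/4-.5+[u-s,w-s]
    p=cam.plane(f,.0203)[:,:2].astype(np.float32); (e,ax,_)=cv2.fitEllipse(p); print(nm,d,np.round(e,4),np.round(ax,4))
E
```

```text
top rib ((0.5479176640510559, -0.022167816758155823), (0.01307552307844162, 0.044939957559108734), 83.10409545898438)
scene rib px [256.04069368 196.57207984] top [252.09299429 187.74405029]
top left [0.5597 0.0327] [0.0628 0.0634]
top front [ 0.4624 -0.0145] [0.0814 0.1056]
scene left [0.5628 0.0315] [0.0595 0.0599]
scene front [ 0.5027 -0.0279] [0.0712 0.1328]
scene right [ 0.5393 -0.057 ] [0.0912 0.1524]
```

View pics/rib.png

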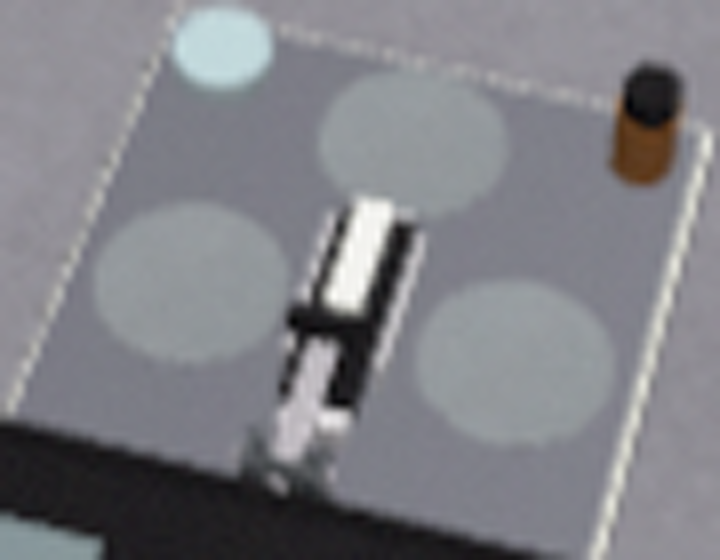

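```bash
cat >> h.py <<'E'
O=np.array([.5590,-.0240]); yw=np.radians(-6.95)
def S(x,y,z): # sensor frame mm -> world
    x/=1000;y/=1000; return np.array([O[0]+x*np.cos(yw)-y*np.sin(yw),O[1]+x*np.sin(yw)+y*np.cos(yw),z/1000])
def toS(P): d=P[...,:2]-O; return np.stack([d[...,0]*np.cos(yw)+d[...,1]*np.sin(yw),-d[...,0]*np.sin(yw)+d[...,1]*np.cos(yw),P[...,2]],-1)*1000
def arc(a): t=np.arctan2(14,46)+a; return S(75-48.1*np.cos(t),0,52+48.1*np.sin(t))
E
python3 - <<'E'
from h import *
for n in ("top","scene"):
    z=np.load(f"{n}2.npz"); c=Cam(n); q=toS(c.cloud(z["d"]))
    g=z["im"].astype(int).max(2)<70
    print(n,c.proj([arc(0)]).round(1))
    m=(abs(q[...,1])<25)&(q[...,0]>5)&(q[...,0]<55)&(q[...,2]>58)&(q[...,2]<80)&g
    if m.sum(): print(" grip",m.sum(),q[m].min(0).round(1),q[m].max(0).round(1),q[m].mean(0).round(1))
    m=(abs(q[...,1])<60)&(q[...,0]>50)&(q[...,0]<105)&(q[...,2]>30)&(q[...,2]<110)
    if m.sum(): print(" hinge",m.sum(),q[m].min(0).round(1),q[m].max(0).round(1))
E
```

```text
top [[254.3 169.8]]
 grip 26 [ 23.5 -10.7  64.8] [28.8  9.3 72.6] [26.1 -0.8 69.5]
 hinge 215 [ 50.1 -12.7  30.7] [104.   35.   61.5]
scene [[251.7 205.8]]
 grip 30 [ 27.3 -11.7  62. ] [34.3 11.5 72.1] [31.4 -0.3 68.2]
 hinge 100 [ 50.3 -16.1  46.2] [83.1 15.  61.8]
```

```bash
python3 - <<'E'
from h import *
T=lambda a: arc(a)-[0,0,.019]
R=Rz(yw)
p=T(0)
robot.servo_line([p[0],p[1],.19],R,.3); robot.move_gripper(.5)
robot.servo_line(p+[0,0,.03],R,.2); robot.servo_line(p,R,.08); rep("at grip")
robot.move_gripper(0); rep("pinched")
for a in np.arange(.2,1.41,.2):
    robot.servo_line(T(a),R,.05); rep(f"a{a:.1f}")
robot.servo_line(T(1.43),R,.05); rep("up")
for k in ("scene",):
    im,d=robot.grab_frame(k); np.savez(f"{k}3.npz",im=im,d=d)
    cv2.imwrite(f"pics/{k}3.png",cv2.resize(im[130:270,180:340,::-1],None,fx=4,fy=4))
E
```

```text
at grip t 25.23 p [ 0.5879 -0.0275  0.0472] F [0.7 0.7 0. ] w 43.9
pinched t 25.72 p [ 0.588  -0.0275  0.0474] F [-0.4  0.   3.5] w 23.8
a0.2 t 26.06 p [ 0.591  -0.0279  0.0556] F [ 0.  -0.  -5.3] w 23.5
a0.4 t 26.4 p [ 0.5963 -0.0287  0.064 ] F [-4.5  2.4 -2.1] w 23.2
a0.6 t 26.74 p [ 0.6032 -0.0295  0.0709] F [-5.8  1.3  0. ] w 23.3
a0.8 t 27.08 p [ 0.6118 -0.0305  0.0764] F [-4.5  1.6  3.5] w 23.5
a1.0 t 27.43 p [ 0.6212 -0.0316  0.0801] F [-3.3  1.1  5.9] w 23.4
a1.2 t 27.77 p [ 0.631  -0.0328  0.0818] F [-1.6 -0.3  5.1] w 23.4
a1.4 t 28.11 p [ 0.6408 -0.034   0.0816] F [ 0.1 -1.5  4.4] w 23.1
up t 28.36 p [ 0.6421 -0.0341  0.0815] F [-0.9 -1.2  5. ] w 22.8
```

View pics/scene3.png

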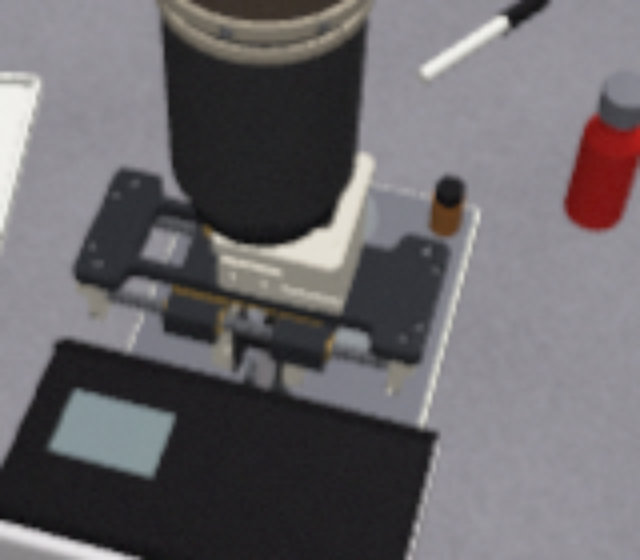

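The gripper holds the finger grip at about the up position (crop px 260,365). Release, back off and look.

```bash
python3 - <<'E'
from h import *
R=Rz(yw)
robot.move_gripper(.5); rep("rel")
p=robot.read_position(); robot.servo_line([p[0],p[1],.17],R,.15)
robot.servo_line(S(-10,170,200),R,.3); rep("aside")
for k in ("scene","top"):
    im,d=robot.grab_frame(k); np.savez(f"{k}4.npz",im=im,d=d)
    cv2.imwrite(f"pics/{k}4.png",cv2.resize(im[130:270,180:340,::-1],None,fx=4,fy=4))
    c=Cam(k); q=toS(c.cloud(d))
    m=(abs(q[...,1])<14)&(q[...,0]>20)&(q[...,0]<105)&(q[...,2]>75)&(q[...,2]<112)
    if m.sum(): print(k," finger",m.sum(),q[m].min(0).round(1),q[m].max(0).round(1),q[m].mean(0).round(1))
    m=(abs(q[...,1])<9)&(q[...,0]>-45)&(q[...,0]<30)&(abs(q[...,2]-54)<3)
    if m.sum(): print(k," rib",m.sum(),q[m].min(0).round(1),q[m].max(0).round(1),q[m].mean(0).round(1))
E
```

```text
rel t 29.02 p [ 0.6408 -0.034   0.0804] F [-0.4  0.4 -0.3] w 44.2
aside t 30.57 p [0.5691 0.1462 0.1992] F [-0.1  1.  -0.7] w 44.0
scene  finger 85 [ 54.6 -12.7  76. ] [ 88.4  11.8 106.7] [77.1 -0.3 99.3]
scene  rib 60 [-30.6  -6.3  51.1] [12.9  5.2 56.8] [-8.7 -0.3 53.6]
top  finger 102 [ 54.8 -10.8  86.4] [ 87.9  12.7 105.8] [ 74.3   1.1 100.7]
top  rib 94 [-31.6  -4.7  51.3] [10.   6.9 56.6] [-11.    1.2  53.5]
```

View pics/scene4.png

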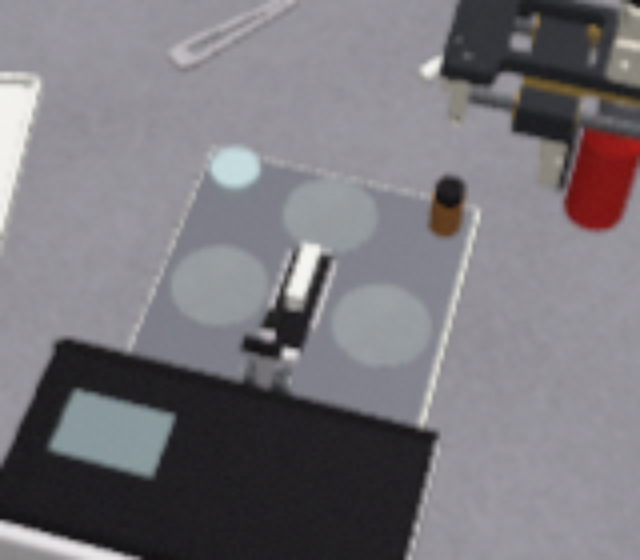

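View pics/top4.png

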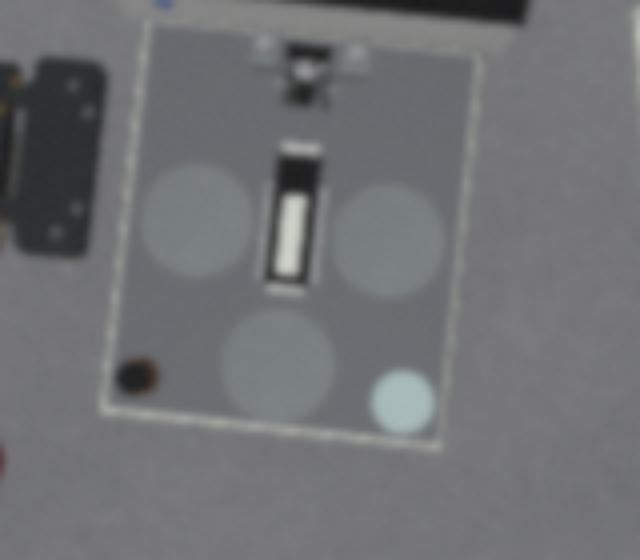

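Finger is fully up (crop scene px 262,345; top px 307,65) and stays; chip still in dock, vial standing. Now the chip.

```bash
python3 - <<'E'
from h import *
R=Rz(yw)
p=S(-10,0,42)
robot.move_gripper(.4)
robot.servo_line([p[0],p[1],.15],R,.25); robot.servo_line(p+[0,0,.02],R,.15); robot.servo_line(p,R,.05); rep("at rib")
robot.move_gripper(0); rep("gripped")
robot.servo_line(p+[0,0,.02],R,.05); robot.servo_line([p[0],p[1],.2],R,.2); rep("lifted")
for k in ("scene","top"):
    im,d=robot.grab_frame(k)
    cv2.imwrite(f"pics/{k}5.png",cv2.resize(im[110:270,170:350,::-1],None,fx=4,fy=4))
E
```

```text
at rib t 33.25 p [ 0.549  -0.0229  0.0418] F [ 0.  -1.1 -0. ] w 35.2
gripped t 33.77 p [ 0.5492 -0.0228  0.0422] F [-0.4  0.   0.5] w 11.4
lifted t 35.16 p [ 0.5482 -0.0229  0.1987] F [ 0.3  0.6 -0.8] w 11.7
```

View pics/scene5.png

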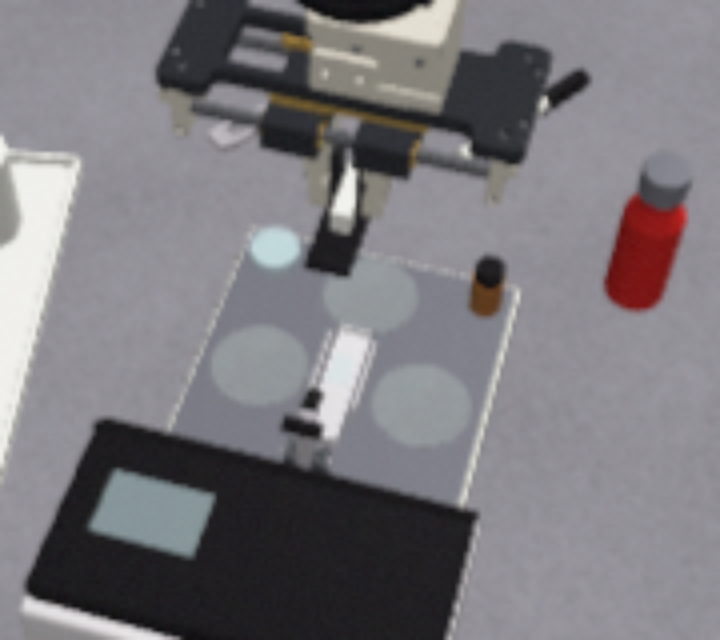

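The chip is in the jaws (crop px 340,215) and the dock is empty (345,375). Carry it over the pocket and check tilt.

```bash
python3 - <<'E'
from h import *
R2=Rz(np.radians(.7)); 
robot.servo_line([.4568,.2847,.20],R2,.25); rep("above")
robot.servo_line([.4568,.2847,.06],R2,.2); robot.dwell(.2); rep("low")
for k in ("scene","top"):
    im,d=robot.grab_frame(k); c=Cam(k); q=c.cloud(d)
    x,y,z=q[...,0],q[...,1],q[...,2]
    m=(x>.44)&(x<.56)&(abs(y-.285)<.014)&(z>.03)&(z<.064)&(im.max(2)<90)
    print(k,m.sum())
    if m.sum()>8:
        G=np.c_[x[m]-.4668,y[m]-.2848,np.ones(m.sum())]; print(np.linalg.lstsq(G,z[m],rcond=None)[0].round(4),q[m].min(0).round(4),q[m].max(0).round(4))
    if k=="scene": cv2.imwrite(f"pics/{k}6.png",cv2.resize(im[110:260,320:480,::-1],None,fx=4,fy=4))
E
```

```text
above t 36.69 p [0.4569 0.2838 0.1999] F [ 0.9  0.4 -0.5] w 11.4
low t 37.74 p [0.4574 0.2853 0.0613] F [0.1 0.4 0.3] w 12.0
scene 104
[-0.0468  0.0388  0.057 ] [0.4627 0.2713 0.0511] [0.5074 0.2956 0.0634]
top 34
[0.0079 0.0186 0.056 ] [0.472  0.2732 0.0538] [0.5034 0.2961 0.0589]
```

View pics/scene6.png

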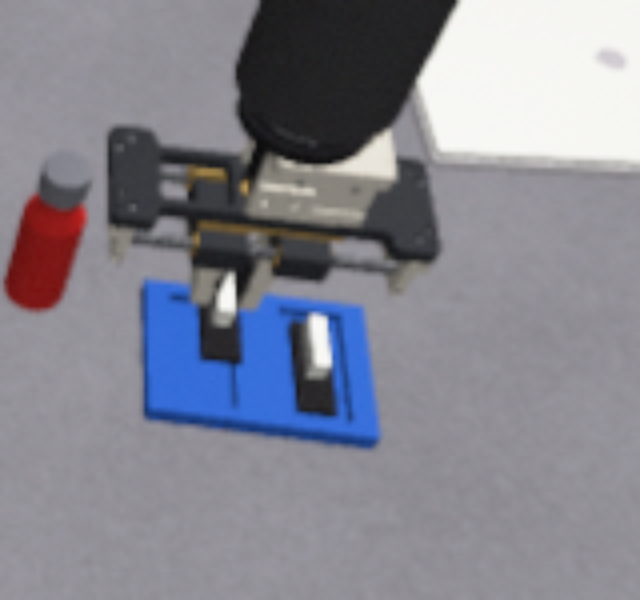

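Chip is level over the empty (left in this view) pocket, aligned with the like chip; plate height agrees (57 vs 56–57 mm). Lower it.

```bash
python3 - <<'E'
from h import *
R2=Rz(np.radians(.7)); p=np.array([.4568,.2847,0])
robot.servo_line(p+[0,0,.028],R2,.1); robot.servo_line(p+[0,0,.0165],R2,.04); robot.dwell(.2); rep("down")
robot.move_gripper(.3); rep("rel")
robot.servo_line(p+[0,0,.05],R2,.08); robot.servo_line(p+[0,0,.2],R2,.25)
robot.servo_line(S(40,100,200),Rz(yw),.3)
for k in ("scene","top"):
    im,d=robot.grab_frame(k); c=Cam(k); q=c.cloud(d); np.savez(f"{k}7.npz",im=im,d=d)
    x,y,z=q[...,0],q[...,1],q[...,2]
    m=(x>.40)&(x<.54)&(abs(y-.285)<.03)&(z>.002)&(z<.03)&(im.max(2)<75)
    print(k,m.sum())
    G=np.c_[x[m]-.4668,y[m]-.2848,np.ones(m.sum())]; print(np.linalg.lstsq(G,z[m],rcond=None)[0].round(4),q[m].min(0).round(4),q[m].max(0).round(4))
    a,b=(60,190) if k=="top" else (340,165)
    cv2.imwrite(f"pics/{k}7.png",cv2.resize(im[b:b+75,a:a+95,::-1],None,fx=6,fy=6,interpolation=cv2.INTER_CUBIC))
E
```

```text
down t 38.94 p [0.4568 0.2847 0.0165] F [ 0.5 -0.2 -0.9] w 11.7
rel t 39.47 p [0.4568 0.2847 0.0165] F [-0.2  0.8  0.2] w 26.2
scene 111
[-0.0056 -0.0039  0.0109] [0.4336 0.2706 0.0052] [0.5061 0.2949 0.0144]
top 155
[ 0.0107 -0.0209  0.0116] [0.4315 0.2732 0.0083] [0.4998 0.2955 0.0173]
```

View pics/scene7.png

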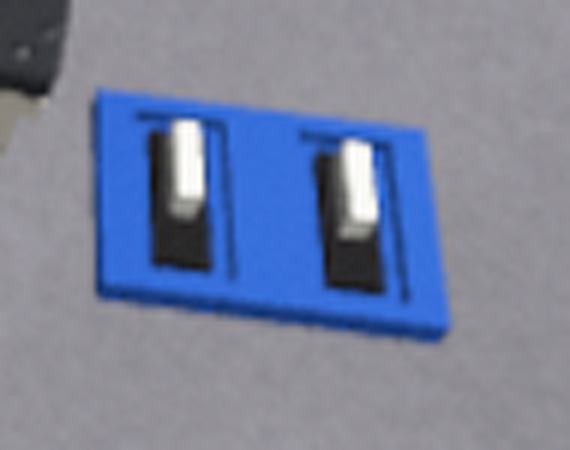

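View pics/top7.png

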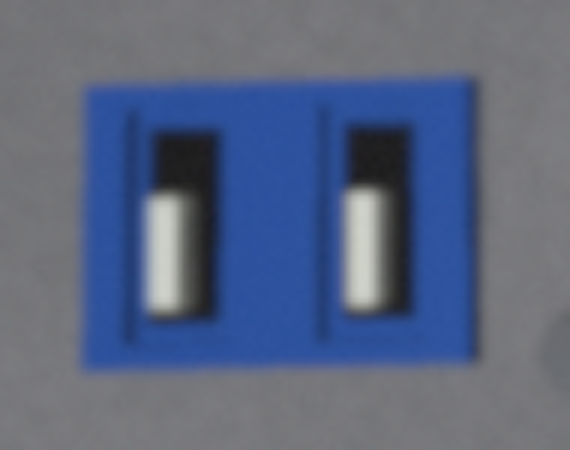

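Chip lies flat in the pocket (top crop px 378,220), plate top 11–12 mm as expected. Now fold the finger down.

```bash
python3 - <<'E'
from h import *
T=lambda a: arc(a)-[0,0,.019]
R=Rz(yw)
p=T(1.45)
robot.move_gripper(.5)
robot.servo_line([p[0],p[1],.18],R,.3); robot.servo_line(p+[0,0,.03],R,.2); robot.servo_line(p,R,.08); rep("at grip")
robot.move_gripper(0); rep("pinched")
for a in np.arange(1.25,.04,-.2):
    robot.servo_line(T(a),R,.05); rep(f"a{a:.2f}")
robot.servo_line(T(-.03),R,.03); rep("down")
robot.move_gripper(.5); rep("rel")
p=robot.read_position(); robot.servo_line([p[0],p[1],.2],R,.2)
robot.servo_line(S(20,-160,200),R,.3)
for k in ("scene","top"):
    im,d=robot.grab_frame(k); np.savez(f"{k}8.npz",im=im,d=d)
    cv2.imwrite(f"pics/{k}8.png",cv2.resize(im[130:270,180:340,::-1],None,fx=4,fy=4))
    q=toS(Cam(k).cloud(d)); g=im.max(2)<75
    m=(abs(q[...,1])<14)&(q[...,0]>5)&(q[...,0]<105)&(q[...,2]>58)&(q[...,2]<112)&g
    if m.sum(): print(k," finger",m.sum(),q[m].min(0).round(1),q[m].max(0).round(1),q[m].mean(0).round(1))
E
```

```text
at grip t 44.02 p [ 0.6417 -0.0342  0.0802] F [ 0.4 -0.5  0.2] w 43.7
pinched t 44.52 p [ 0.642  -0.0341  0.0807] F [-0.4 -0.1  2.5] w 23.4
a1.25 t 44.86 p [ 0.6331 -0.033   0.0816] F [ 3.8 -1.8 -0.9] w 23.4
a1.05 t 45.2 p [ 0.6235 -0.0318  0.0805] F [ 3.6 -1.7  3.5] w 23.5
a0.85 t 45.54 p [ 0.6136 -0.0306  0.0771] F [ 0.4 -1.3  6.1] w 23.0
a0.65 t 45.88 p [ 0.6048 -0.0296  0.0718] F [-1.8 -0.   6. ] w 23.2
a0.45 t 46.23 p [ 0.5978 -0.0287  0.0652] F [-2.1  1.4  3.9] w 23.3
a0.25 t 46.57 p [ 0.5922 -0.0281  0.0576] F [-0.9  0.7  1.1] w 23.1
a0.05 t 46.91 p [ 0.5883 -0.0276  0.0491] F [-2.   0.7  1.2] w 23.6
down t 47.18 p [ 0.5871 -0.0275  0.0454] F [-2.8  1.   1.9] w 23.5
rel t 47.79 p [ 0.5874 -0.0275  0.0456] F [-0.1  0.6 -0.9] w 43.8
scene  finger 27 [ 28.5 -11.6  58.7] [84.   9.7 71. ] [35.6 -1.1 65.5]
```

View pics/scene8.png

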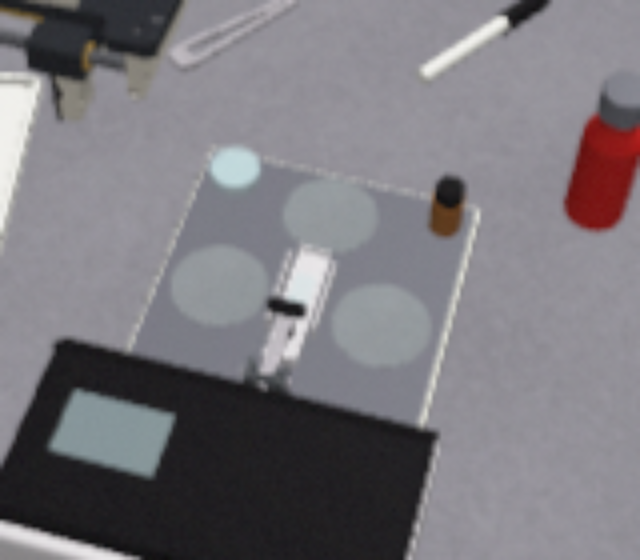

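Finger is down on the empty dock (crop px 288,306; grip ~65 mm high), vial standing. Return the bottles.

```bash
python3 - <<'E'
from h import *
robot.move_gripper(.6)
for n in ("slim","wide","square"):
    pick(SPOT[n],zp(n)-.015,zp(n)+.085)
    place(B[n][0],zp(n)+.0008)
p=robot.read_position(); robot.servo_line([.45,-.30,.22],R,.3); rep("end")
for k in ("scene","top"):
    im,d=robot.grab_frame(k); np.savez(f"{k}9.npz",im=im,d=d); P=Cam(k).cloud(d); np.save(f"{k}_P.npy",P)
    cv2.imwrite(f"pics/{k}9.png",cv2.resize(im[130:270,180:340,::-1],None,fx=4,fy=4))
E
python3 loc.py | grep -E "top|scene|wide|square|slim"; cp scene9.npz /tmp
```

```text
grip t 51.7 p [ 0.5344 -0.3003  0.1047] F [-0.1  0.3  3.8] w 32.6
lifted t 52.52 p [ 0.5333 -0.2996  0.2027] F [-0.3  0.3 -1.9] w 32.1
down t 54.8 p [0.5627 0.0323 0.1198] F [-0.4  0.6 -1.6] w 32.3
grip t 58.38 p [ 0.4465 -0.3059  0.0966] F [-0.6  1.7  4.6] w 32.0
lifted t 59.2 p [ 0.4454 -0.3053  0.1948] F [-0.3  0.2 -2.5] w 32.0
down t 61.34 p [ 0.4776 -0.0138  0.1118] F [ 0.2  0.  -2. ] w 32.5
grip t 64.88 p [ 0.6221 -0.2946  0.0907] F [-0.3 -1.4  3.7] w 32.1
lifted t 65.69 p [ 0.6211 -0.2939  0.1886] F [ 0.2  0.  -1.8] w 32.1
down t 67.6 p [ 0.5456 -0.078   0.1058] F [ 0.4  0.  -1.6] w 32.5
end t 69.69 p [ 0.4499 -0.2995  0.2193] F [0.4 0.6 0.1] w 52.9
top housing [ 0.7332 -0.044 ] [0.2258 0.1138] 83.33 z 0.1164
  wide [ 0.4757 -0.0124] 0.0162 mean [ 0.4757 -0.0127] z 0.1374
  square [0. 0.] 0.0 mean [nan nan] z nan
  slim [0.5608 0.033 ] 0.0161 mean [0.5607 0.0332] z 0.1455
scene housing [ 0.7344 -0.0463] [0.2261 0.116 ] 83.19 z 0.1167
  wide [ 0.477  -0.0148] 0.0175 mean [ 0.4787 -0.0139] z 0.1375
  square [ 0.5452 -0.0785] 0.0162 mean [ 0.5465 -0.0788] z 0.1316
  slim [0.5615 0.0315] 0.0172 mean [0.5632 0.0318] z 0.1453loc.py:21: RuntimeWarning: Mean of empty slice.
  print(" ",nm,np.round(c,4),round(rad,4),"mean",q.mean(0).round(4),"z",np.median(Z[m]).round(4))
  ret = um.true_divide(
  return _methods._mean(a, axis=axis, dtype=dtype,
  ret = ret.dtype.type(ret / rcount)
```

View pics/scene9.png

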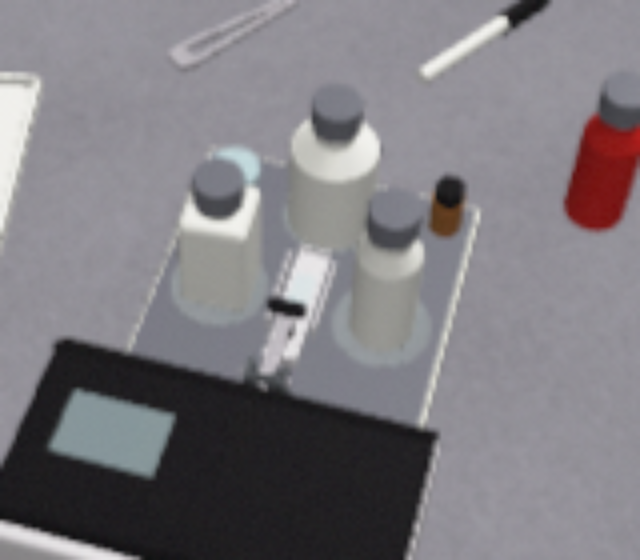

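View pics/top9.png

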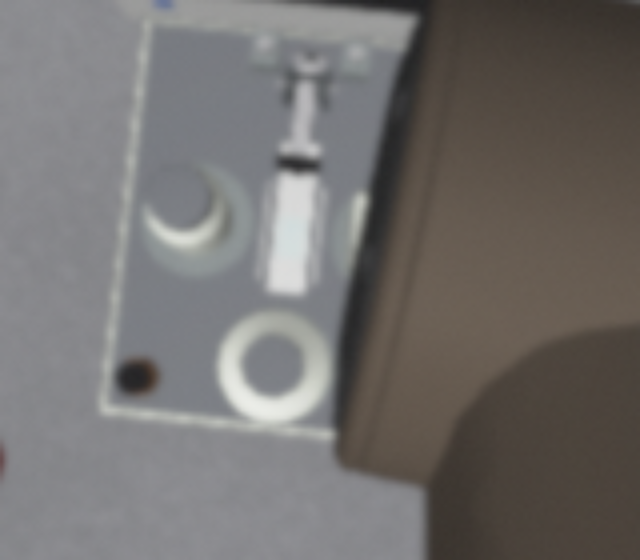

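```bash
python3 - <<'E'
from h import *
robot.job_done(); print(robot.read_t())
E
```

```text
the job is handed in; nothing more can be done
the job is handed in; nothing more can be done
```

The job is done in the order asked and was handed in at about 70 s of the 147 s allowed. The three bottles went into the spill tray, the finger was swung up, and the chip was laid in the empty pocket. Then the finger was folded down and each bottle went back to its own place.

What the last checks showed:
- **Chip:** it lies flat in the pocket, with the plate top measured at 11–12 mm against the expected 12 mm.
- **Finger:** it is down on the empty dock, with the grip at about 65 mm.
- **Bottles and vial:** all stand upright, and the cap heights are the same as at the start. The wide and slim bottles are back within about 1.5–2 mm of their first measured positions, mostly about 1.3 mm toward the robot (-x).
- **Forces:** no wrist force that I read went above about 8 N.

- **Checks that were weaker or disagreed:** the arm blocked the top camera's last view of the square bottle, so only the scene camera confirmed it, about 1.1 mm off. The two cameras differ by about 1–2 mm throughout, as the stated calibration allows. My fits of the front and right discs failed, so I took the dock position from the rib and the left disc, and it agreed with the bottle positions to within 3 mm.

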